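# Find the check valve with the loose ball and put it in quarantine

## Task

In one of the two closed check-valve blocks on the cart the ball has come loose inside: lift a block clear of the cart, tip it gently end to end (at least 15 degrees each way) and feel whether its weight shifts, so that you know which one it is. Lay the one with the loose ball flat in the steel channel, about 1 to 2 cm short of the end stop, then slide it along the channel by feel until it is fully home against the stop, touching it gently; the sound one must lie flat where it was, and nothing else may be disturbed.

Things in the scene. Friction and masses are not known exactly. Their poses are not given: they have to be found in the camera images.
- valve_1_centre (a point): centre of one of two identical closed check-valve blocks: flat-sided square aluminium block 130 mm long (x axis), 44 mm wide (y), 44 mm high (z), steel covers flush at the ends, screw heads and a brass plug up to 3.5 mm proud on top. It lies flat on the cart, this point 22 mm above it; grip it across the 44 mm width. About 0.5 kg, weights differ a little
- valve_2_centre (a point): centre of the other block, same form and size. Each block hides a heavy ball (150 g). In one block it is held fast at the middle; in the other it rolls freely up to 42 mm either side of the middle along x, so the block's balance shifts to the end that is down. Either may be the loose one; it changes from start to start and cannot be seen
- channel_home (a point): middle of the end stop's inner face, at floor level, of a fixed steel channel; x runs along the channel towards the stop, z up. Floor 8 mm above the cart, 162 mm long to the open flared mouth; fences 8 mm high, 6 mm thick, 50 mm apart; base plate 100 mm wide; rigid stop 62 mm wide, 12 thick, 36 high. A block that is home has its centre 65 mm before this point, 22 mm above it
- gasket: flat cream ring gasket, 51 mm across, 6 mm thick; a bystander; origin under its centre
- end_cap: round steel end cap, 51 mm across, 9 mm thick; a bystander; origin under its centre
- tape_roll: roll of packing tape lying flat, 68 mm across, 24 mm high; a bystander; origin under its centre
- beaker: white beaker, 60 mm across, 71 mm high; a bystander; origin under its centre
- spanner: steel spanner, 194 mm long, 8 mm high; a bystander; origin under its centre
- spray_bottle: white spray bottle with yellow trigger head, 230 mm tall; a bystander; origin under its centre

How it is judged (in metres and radians):
On the way, in this order (a step that is already met when the one before it is completed fails the run):
1. a block is held clear of the cart and tipped end to end by at least 0.2 rad (11.5 degrees) (((height (world z) of valve_1_centre above 0.055 m and (angle between valve_1_centre's own x axis and vertical below 1.3708 rad or angle between valve_1_centre's own x axis and vertical above 1.7708 rad)) or (height (world z) of valve_2_centre above 0.055 m and (angle between valve_2_centre's own x axis and vertical below 1.3708 rad or angle between valve_2_centre's own x axis and vertical above 1.7708 rad)))), for 0.1 s.
2. the block with the loose ball lies flat in the channel, at least 6 mm short of the stop (((distance between loose_ball and valve_1_centre below 0.075 m and (x of valve_1_centre in the frame of channel_home between -0.15 and -0.071 m and y of valve_1_centre in the frame of channel_home between -0.006 and 0.006 m and z of valve_1_centre in the frame of channel_home between 0.018 and 0.025 m and angle between the x axis of valve_1 and the x axis of channel, either way round below 0.08 rad)) or (distance between loose_ball and valve_2_centre below 0.075 m and (x of valve_2_centre in the frame of channel_home between -0.15 and -0.071 m and y of valve_2_centre in the frame of channel_home between -0.006 and 0.006 m and z of valve_2_centre in the frame of channel_home between 0.018 and 0.025 m and angle between the x axis of valve_2 and the x axis of channel, either way round below 0.08 rad)))), for 0.2 s.
At the end, for the whole second after the job is handed in: the block with the loose ball lies flat in the channel between the fences, its end within 2 mm of the stop, at rest; the other lies flat on the cart within 40 mm of where it started; both released (((distance between loose_ball and valve_1_centre below 0.075 m and (x of valve_1_centre in the frame of channel_home between -0.067 and -0.0635 m and y of valve_1_centre in the frame of channel_home between -0.006 and 0.006 m and z of valve_1_centre in the frame of channel_home between 0.018 and 0.025 m and angle between the x axis of valve_1 and the x axis of channel, either way round below 0.08 rad) and linear speed of valve_1 below 0.03 m/s and (distance of valve_2_centre from where it was at the start of the episode below 0.04 m and height (world z) of valve_2_centre below 0.026 m and angle between valve_2_centre's own z axis and vertical below 0.06 rad and linear speed of valve_2 below 0.03 m/s)) or (distance between loose_ball and valve_2_centre below 0.075 m and (x of valve_2_centre in the frame of channel_home between -0.067 and -0.0635 m and y of valve_2_centre in the frame of channel_home between -0.006 and 0.006 m and z of valve_2_centre in the frame of channel_home between 0.018 and 0.025 m and angle between the x axis of valve_2 and the x axis of channel, either way round below 0.08 rad) and linear speed of valve_2 below 0.03 m/s and (distance of valve_1_centre from where it was at the start of the episode below 0.04 m and height (world z) of valve_1_centre below 0.026 m and angle between valve_1_centre's own z axis and vertical below 0.06 rad and linear speed of valve_1 below 0.03 m/s)))); the robot touches nothing.
It fails at once if a block is pressed or knocked against the end stop with more than 25 N (contact force between any of valve_1, valve_2 and channel_stop above 25 N).
It fails at once if a block is dropped or forced into the channel with more than 60 N (contact force between any of valve_1, valve_2 and channel above 60 N).
It fails at once if a block is moved roughly (faster than 0.6 m/s) (linear speed of any of valve_1, valve_2 above 0.6 m/s).
It fails at once if a bystander is moved by more than 30 mm (distance of any of gasket, end_cap, tape_roll, beaker, spanner, spray_bottle from where it was at the start of the episode above 0.03 m).
It also fails if it takes over 70 s, if anything falls off the work surface, if the arm or the gripper's body presses on something with over 40 N, if the wrist force passes 120 N, or if a joint passes its speed limit or range.

## Robot

A 7-joint arm with a two-finger parallel gripper is mounted at the origin on a cart in front of the work surface, level with it; the furniture and walls round the work are solid. World frame = base frame: x ahead of the robot, y to its left, z up, the work surface at z = 0. Lengths are in mm, angles in rad, forces in N, time in s.
With the tool pointing down it reaches from about 425 to 1025 mm from the base axis. Payload 3.6 kg.
Tool frame: the origin (TCP) lies midway between the tips of the shut fingers; the grasp point (between the pads) lies 19 mm behind it; z points along the fingers, y is the line along which they close (so a half turn about z gives the same grasp; the last joint's range is limited). The gripper opens to 85 mm and grips with 20 to 120 N. Pads are 22 mm wide; open, the fingers measure 114 mm over their backs; the gripper's body (76 mm by 85 mm) begins 54 mm behind the grasp point. The pads swing forward as they close: fully open they stand 13 mm farther back than shut.
Start: joints at [-1.417, 0.591, 0.048, 1.609, -0.033, 0.943, -0.034], TCP at [177.817, 702.859, 231.302] pointing down, gripper open.
Joint ranges: [-2.69, 2.69], [-0.47, 2.24], [-1.27, 1.36], [0.19, 2.51], [-1.53, 4.68], [0.08, 2.07], [-3.09, 3.09]. Speed limits (rad/s): [2.57, 2.57, 3.14, 3.14, 3.14, 3.14, 3.14].

## Interface

Orientations are given as a unit quaternion [x, y, z, w].
In Python, from station import robot, imaging gives the robot as it stands.
- The arm moves only by the shell command python3 -m pendant 'ROWS' [FORCE]. ROWS is text: rows parted by semicolons, each of 7 numbers parted by spaces: the turn, a rotation vector about the tool's x, y, z in degrees, then the shift along the tool's x, y, z in mm, then the gripper's target within -1 to 1 (fully open at 1, half-way at 0, shut at -1). In form: wx wy wz dx dy dz hand; .... A call has 1 to 10 rows; each row shifts and turns the commanded pose from where the row before left it, along the tool's axes as they then stand; what a row does not reach is not made up. A row lasts 1/8 s, in which the tool goes at most 62.5 mm and 10.7 degrees, less where a joint would pass 70% of its speed; a pose out of reach is approached as far as the arm can. A call with a gripper value outside its range is refused whole. The fingers move at their own pace and stop on an object; FORCE is the grip in N (left out, the last holds). Time passes only in rows, so rows that do not move let the fingers close. It gives the time, the measured TCP pose, the force, the opening and the grip force at its end, in the units of the state.
- robot.state(): the state, without advancing time (a new reading comes with each control period).
- imaging.camera(name): name is "scene" or "side" or "wrist"; returns the picture (420x560x3 uint8, red, green, blue); there is no depth.
- imaging.camera_info(name): a dict with "fx", "fy", "cx", "cy" (pixels), "cam_to_world" (4x4, takes a point from camera to world coordinates). Camera axes: x right, y up, looking along -z (the intrinsics and any distortion apply to the point x, -y, -z); pixel columns grow to the right and rows downward; lengths in mm; the calibration is good to about 2 mm. A picture is of the moment at which its call begins: read the wrist's pose just before it. camera_info takes no time and is no camera call; for the wrist camera it gives the pose at the moment of the call.
- robot.hand_in(): hands the job in; it is judged then, once.
The state is a dict: "t": time; "q": joint angles; "qd": joint speeds; "joint_efforts": joint torques, N m; "eef_pos": TCP position; "tcp_rot": TCP orientation; "ft_force": force on the tool from outside, world axes, zero at the start; "torque": the same for the moment, N m; "finger_gap": finger opening in mm; "finger_force": force on a finger pad.
Only numpy, scipy, OpenCV 4.12 (cv2) and the standard library are available. Lean on these libraries where they do the work, as an engineer would, in place of code of your own. Each camera call takes 0.05 s, during which the arm holds its last target. There are 200 camera calls.

## Working session

There is one attempt and no reset: what is moved stays moved. The work goes in short steps, Python scripts to look and compute and a shell command to move; the robot and the scene stay as the last step left them, time stands still between calls to the robot, and variables do not carry over. Pictures are saved under pics/ and viewed, at most 10 in all, crops included, and the job is handed in when it is done.

```bash
mkdir -p pics; ls
python3 - <<'E'
from station import robot, imaging
import cv2,json
print(robot.state())
for n in("scene","side","wrist"):
    i=imaging.camera_info(n);print(n,i)
    cv2.imwrite(f"pics/{n}0.png",imaging.camera(n)[:,:,::-1])
E
```

```text
pics
{'t': 0.0, 'q': array([-1.41648453,  0.59211572,  0.04831932,  1.60986353, -0.03331883,
        0.94268698, -0.03370146]), 'qd': array([-8.50937402e-05,  3.93347882e-04,  7.13863659e-05,  1.95180580e-03,
        4.32077264e-05, -1.04742524e-03,  9.50437483e-04]), 'joint_efforts': array([-1.81870628e-04, -5.48686695e+01,  1.54619996e+00, -1.98126590e+01,
        9.38091165e-03,  8.96756945e-03,  8.36286688e-06]), 'eef_pos': array([177.62525413, 702.03266224, 230.12846527]), 'tcp_rot': array([ 1.23563852e-01,  9.92335976e-01, -1.13130367e-03, -7.85710595e-05]), 'ft_force': array([-0.07350577,  0.13474485,  0.12848165]), 'torque': array([ 0.01091422, -0.03947395,  0.02997164]), 'finger_force': 0.0, 'finger_gap': 85.56546996786105}
scene {'fx': 384.29866645865076, 'fy': 384.29866645865076, 'cx': 278.67431355186443, 'cy': 217.62361759912665, 'cam_to_world': array([[ 6.10641615e-01,  3.64780898e-01, -7.02888124e-01,
        -9.46775796e+01],
       [-7.91901284e-01,  2.77886474e-01, -5.43756806e-01,
        -4.97429915e+02],
       [-3.02899308e-03,  8.88658542e-01,  4.58559507e-01,
 
[... 344 characters left out ...]
 -3.19142185e-01,  8.59324627e-01,
         1.30774587e+03],
       [ 1.59365178e-02,  9.34877370e-01,  3.54612930e-01,
         6.13587648e+02],
       [ 0.00000000e+00,  0.00000000e+00,  0.00000000e+00,
         1.00000000e+00]])}
wrist {'fx': 371.16986289346886, 'fy': 371.16986289346886, 'cx': 276.6555127192939, 'cy': 217.02020695441252, 'cam_to_world': array([[ 2.44662434e-01, -9.29951885e-01, -2.74462720e-01,
         1.08589516e+02],
       [ 9.69605523e-01,  2.33975339e-01,  7.15588606e-02,
         7.18541786e+02],
       [-2.32878923e-03, -2.83628335e-01,  9.58931460e-01,
         3.73150317e+02],
       [ 0.00000000e+00,  0.00000000e+00,  0.00000000e+00,
         1.00000000e+00]])}
```

View pics/scene0.png

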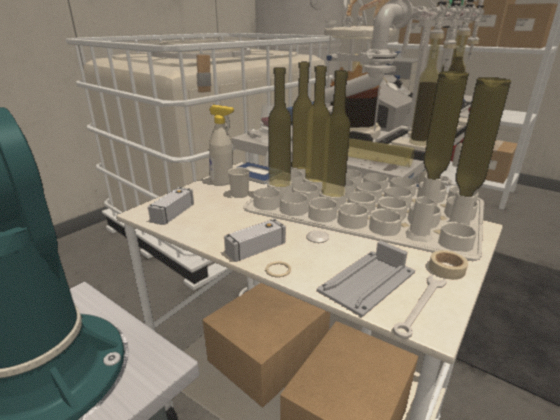

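View pics/side0.png

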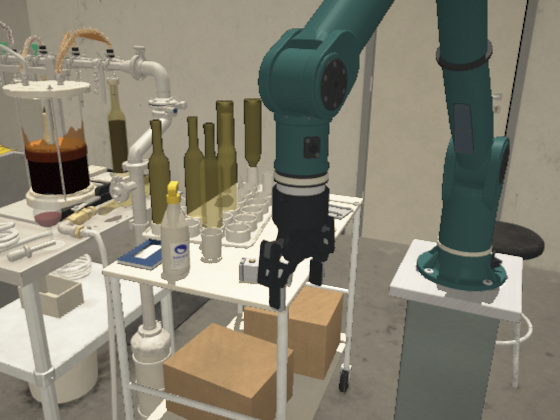

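The scene picture shows block A near (172,205), block B near (255,240), the channel at (367,277) with its stop at (391,257), the gasket at (278,269) and the cap at (318,237). I'll enlarge it.

Run:
```python
import cv2
a=cv2.imread("pics/scene0.png")
c1=cv2.resize(a[180:265,140:295],None,fx=5,fy=5,interpolation=cv2.INTER_CUBIC)
cv2.imwrite("pics/cA.png",c1)
c2=cv2.resize(a[235:315,310:460],None,fx=5,fy=5,interpolation=cv2.INTER_CUBIC)
cv2.imwrite("pics/cB.png",c2)
```

```text
(no output)
```

View pics/cA.png

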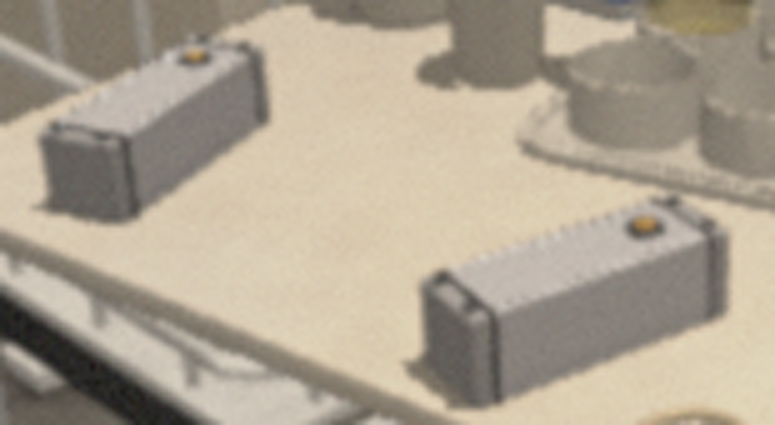

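View pics/cB.png

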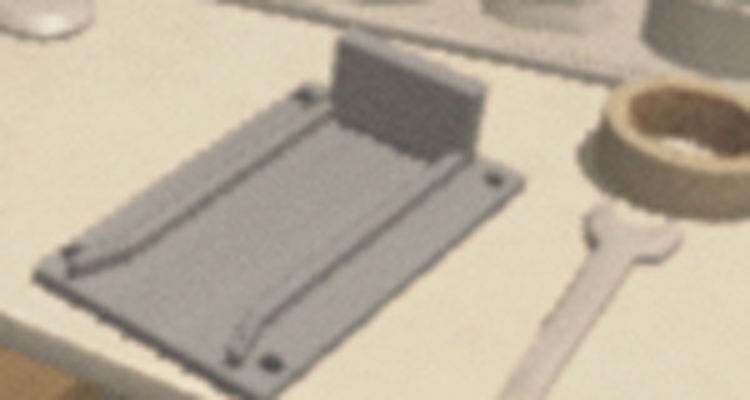

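In the crops (5x, offset 140,180 and 310,235), the top corners of block A are (45,128), (130,137), (262,48) and those of block B are (427,280), (495,303), (725,225), (665,200). The channel plate corners are (37,270), (262,398), (522,180), (312,83).

```bash
cat > h.py <<'E'
import numpy as np, cv2
from station import robot, imaging
def ray(info,px,z):
    M=info["cam_to_world"];px=np.atleast_2d(np.array(px,float))
    d=np.c_[(px[:,0]-info["cx"])/info["fx"],-(px[:,1]-info["cy"])/info["fy"],-np.ones(len(px))]@M[:3,:3].T
    o=M[:3,3];return o+d*((z-o[2])/d[:,2])[:,None]
E
python3 - <<'E'
from h import *
np.set_printoptions(precision=1,suppress=True)
i=imaging.camera_info("scene")
f=lambda p,ox,oy:np.array(p)/5-0.4+[ox,oy]
def L(n,p,z,ox,oy):
    q=ray(i,f(p,ox,oy),z);print(n,q[:,:2].tolist());e=np.roll(q,-1,0)-q
    print("  len",np.linalg.norm(e,axis=1),"ang",np.degrees(np.arctan2(e[:,1],e[:,0])),"c",q.mean(0))
L("A",[(45,128),(130,137),(262,48),(190,38)],44,140,180)
L("Ab",[(55,207),(133,216),(266,122)],0,140,180)
L("B",[(427,280),(495,303),(725,225),(665,200)],44,140,180)
L("Bb",[(497,403),(722,313)],0,140,180)
L("ch",[(37,270),(262,398),(522,180),(312,83)],8,310,235)
L("stoptop",[(335,38),(482,95)],44,310,235)
L("stopbot",[(333,122),(468,155)],8,310,235)
L("gasket",[(278.5*5-700,269*5-900)],6,140,180)
from scipy.spatial.transform import Rotation as R
s=robot.state();print(R.from_quat(s["tcp_rot"]).as_matrix())
E
```

```text
A [[375.9679159721127, 262.9994240642781], [394.5101394058706, 222.12880423185032], [505.21157997523255, 255.20091778548323], [491.03142553361056, 296.31818392412237]]
  len [ 44.9 115.5  43.5 119.8] ang [ -65.6   16.6  109.  -163.9] c [441.7 259.2  44. ]
Ab [[375.82410828267587, 266.13417720111823], [393.21648912513746, 227.73952297697548], [504.9344637162909, 258.661866668134]]
  len [ 42.2 115.9 129.3] ang [-65.6  15.5 176.7] c [424.7 250.8   0. ]
B [[382.76433667656016, 12.46809969017039], [386.1354046008433, -22.66474582356483], [495.8618165203351, -56.83495235496923], [498.44028211971636, -21.428710076429127]]
  len [ 35.3 114.9  35.5 120.5] ang [-84.5 -17.3  85.8 163.7] c [440.8 -22.1  44. ]
Bb [[380.4720554321911, -26.01235357442488], [494.36007611616117, -56.51246799168723]]
  len [117.9 117.9] ang [-15. 165.] c [437.4 -41.3  -0. ]
ch [[389.66724783331335, -209.8767140922638], [377.3728032108594, -305.5814801462127], [551.0989519013148, -328.7779249751528], [566.4580747741, -233.42487144006242]]
  len [ 96.5 175.3  96.6 178.4] ang [-97.3  -7.6  80.8 172.4] c [ 471.1 -269.4    8. ]
stoptop [[548.1266459675791, -247.90386523672143], [542.9051053699927, -310.5081723774698]]
  len [62.8 62.8] ang [-94.8  85.2] c [ 545.5 -279.2   44. ]
stopbot [[544.3627962095164, -253.17993380607794], [554.8543630146291, -305.6862321642295]]
  len [53.5 53.5] ang [-78.7 101.3] c [ 549.6 -279.4    8. ]
gasket [[398.8614469025586, -113.76793963591706]]
  len [0.] ang [0.] c [ 398.9 -113.8    6. ]
[[-1.   0.2 -0. ]
 [ 0.2  1.  -0. ]
 [-0.  -0.  -1. ]]
```

```bash
cat >> h.py <<'E'
from scipy.spatial.transform import Rotation as R
np.set_printoptions(precision=1,suppress=True)
def to(x,y,z,axis):
    """tool-frame total shift (if translated first, in the present axes) and turn about tool z to bring tool-x to line angle axis (deg)"""
    s=robot.state();M=R.from_quat(s["tcp_rot"]).as_matrix();p=s["eef_pos"]
    a=np.degrees(np.arctan2(M[1,0],M[0,0]));d=(axis-a+90)%180-90
    print("t",s["t"],"pos",p,"x ang",a,"zaxis",M[:,2].round(3),"shift",M.T@(np.array([x,y,z])-p),"wz",-d,"F",s["ft_force"],"T",s["torque"],"gap",s["finger_gap"],s["finger_force"])
E
python3 - <<'E'
from h import *
i=imaging.camera_info("scene")
print(ray(i,[(221,184),(239,195)],0))
to(443,259,230,16)
E
```

```text
[[651.5 299.5   0. ]
 [624.2 200.3  -0. ]]
t 0.15 pos [177.6 702.3 230.4] x ang 165.80689136843006 zaxis [-0. -0. -1.] shift [-365.9 -364.7    1.1] wz -30.19310863156994 F [-0.4  0.6  0.7] T [-0.  0.  0.] gap 85.59067125922212 0.0
```

```bash
python3 -m pendant '0 0 0 -37 -36 0 1;0 0 0 -37 -37 0 1;0 0 0 -37 -37 0 1;0 0 0 -37 -37 0 1;0 0 0 -37 -37 0 1;0 0 0 -37 -37 0 1;0 0 0 -37 -37 0 1;0 0 0 -37 -37 0 1;0 0 0 -37 -37 0 1;0 0 0 -33 -33 0 1'; python3 -m pendant '0 0 -7.5 0 0 0 1;0 0 -7.5 0 0 0 1;0 0 -7.5 0 0 0 1;0 0 -7.5 0 0 0 1;0 0 0 0 0 0 1;0 0 0 0 0 0 1'
python3 - <<'E'
from h import *
to(443,259,200,16)
import pickle
i=imaging.camera_info("wrist");pickle.dump(i,open("w1.pkl","wb"))
cv2.imwrite("pics/w1.png",imaging.camera("wrist")[:,:,::-1])
E
```

```text
t: 1.4
eef_pos: [443.9, 257.3, 231.3]
tcp_rot: [0.124, 0.992, -0.0, 0.0]
ft_force: [0.1, 0.1, -0.1]
finger_gap: 85.6
finger_force: 0.0
t: 2.15
eef_pos: [443.1, 259.1, 231.2]
tcp_rot: [-0.136, 0.991, -0.0, -0.0]
ft_force: [0.4, 0.2, -0.5]
finger_gap: 85.5
finger_force: 0.0
t 2.15 pos [443.1 259.1 231.2] x ang -164.3122237023793 zaxis [-0. -0. -1.] shift [ 0.1 -0.1 31.2] wz -0.3122237023792991 F [ 0.4  0.2 -0.5] T [ 0. -0. -0.] gap 85.54889668710392 0.0
```

View pics/w1.png

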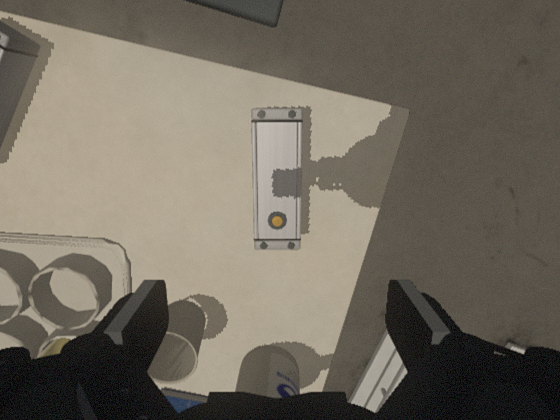

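The wrist picture shows block A with its top corners at (251,108), (302,107), (300,249) and (254,249).

Run:
```python
from h import *
import pickle
i=pickle.load(open("w1.pkl","rb"))
q=ray(i,[(251,108),(302,107),(300.5,249),(254,249)],44);e=np.roll(q,-1,0)-q
print(q,np.linalg.norm(e,axis=1),np.degrees(np.arctan2(e[:,1],e[:,0])),q.mean(0))
```

```text
[[380.9 217.   44. ]
 [368.3 258.7  44. ]
 [492.8 294.8  44. ]
 [504.8 252.3  44. ]] [ 43.5 129.6  44.3 128.8] [ 106.8   16.2  -74.3 -164.1] [436.7 255.7  44. ]
```

Sizes match (44 x 129), so centre A is (437,256) at 16°. I'll descend and grip it.

```bash
python3 -m pendant '0 0 -0.3 7 -1.5 30 1;0 0 0 0 0 40 1;0 0 0 0 0 40 1;0 0 0 0 0 40 1;0 0 0 0 0 30 1;0 0 0 0 0 20 1;0 0 0 0 0 12 1;0 0 0 0 0 5 1;0 0 0 0 0 0 1;0 0 0 0 0 0 1' 80; python3 -m pendant '0 0 0 0 0 0 -1;0 0 0 0 0 0 -1;0 0 0 0 0 0 -1;0 0 0 0 0 0 -1;0 0 0 0 0 0 -1;0 0 0 0 0 0 -1;0 0 0 0 0 0 -1;0 0 0 0 0 0 -1'; python3 -c "
from h import *
to(436.7,255.7,14,16)"
```

```text
t: 3.45
eef_pos: [437.3, 256.2, 15.0]
tcp_rot: [-0.14, 0.99, 0.0, 0.001]
ft_force: [-0.1, -0.6, 0.4]
finger_gap: 85.4
finger_force: 0.0
t: 4.45
eef_pos: [437.0, 256.5, 15.0]
tcp_rot: [-0.14, 0.99, 0.0, 0.0]
ft_force: [-1.2, 0.2, 4.6]
finger_gap: 42.9
finger_force: 82.9
t 4.45 pos [437.  256.5  15. ] x ang -163.8914249602637 zaxis [ 0.  0. -1.] shift [ 0.5 -0.7  1. ] wz 0.10857503973630855 F [-1.2  0.2  4.6] T [ 0.2  0.2 -0. ] gap 42.93136639692882 82.91002750396729
```

```bash
cat > tq.py <<'E'
from h import *
np.set_printoptions(precision=3,suppress=True)
s=robot.state();M=R.from_quat(s["tcp_rot"]).as_matrix()
print("t %.2f tilt %.1f"%(s["t"],np.degrees(np.arcsin(M[2,0]))),"Ftool",M.T@s["ft_force"],"Ttool",M.T@s["torque"],"gap %.2f"%s["finger_gap"],"pos",s["eef_pos"])
E
python3 -m pendant '0 0 0 0 0 -5 -1;0 0 0 0 0 -15 -1;0 0 0 0 0 -25 -1;0 0 0 0 0 -30 -1;0 0 0 0 0 -25 -1;0 0 0 0 0 -10 -1;0 0 0 0 0 0 -1;0 0 0 0 0 0 -1;0 0 0 0 0 0 -1' >/dev/null; python3 tq.py
python3 -m pendant '0 2 0 0 0 0 -1;0 3 0 0 0 0 -1;0 3 0 0 0 0 -1;0 0 0 0 0 0 -1;0 0 0 0 0 0 -1;0 0 0 0 0 0 -1;0 0 0 0 0 0 -1;0 0 0 0 0 0 -1'>/dev/null; python3 tq.py
python3 -m pendant '0 3 0 0 0 0 -1;0 4 0 0 0 0 -1;0 3 0 0 0 0 -1;0 0 0 0 0 0 -1;0 0 0 0 0 0 -1;0 0 0 0 0 0 -1;0 0 0 0 0 0 -1'>/dev/null; python3 tq.py
python3 -m pendant '0 -3 0 0 0 0 -1;0 -4 0 0 0 0 -1;0 -4 0 0 0 0 -1;0 -4 0 0 0 0 -1;0 -4 0 0 0 0 -1;0 -4 0 0 0 0 -1;0 -3 0 0 0 0 -1;0 0 0 0 0 0 -1;0 0 0 0 0 0 -1;0 0 0 0 0 0 -1'>/dev/null;python3 -m pendant '0 0 0 0 0 0 -1;0 0 0 0 0 0 -1'>/dev/null; python3 tq.py
python3 -m pendant '0 -3 0 0 0 0 -1;0 -4 0 0 0 0 -1;0 -3 0 0 0 0 -1;0 0 0 0 0 0 -1;0 0 0 0 0 0 -1;0 0 0 0 0 0 -1;0 0 0 0 0 0 -1'>/dev/null; python3 tq.py
```

```text
t 5.58 tilt 0.1 Ftool [ 0.027 -0.017  5.862] Ttool [-0.012  0.013 -0.018] gap 42.79 pos [436.122 255.476 123.33 ]
t 6.58 tilt 8.0 Ftool [-0.148  0.091  5.973] Ttool [-0.015 -0.345 -0.018] gap 42.76 pos [436.647 255.894 124.431]
t 7.45 tilt 18.0 Ftool [-1.973  0.271  5.878] Ttool [-0.04  -0.618 -0.025] gap 42.81 pos [436.481 255.867 124.508]
t 8.95 tilt -8.0 Ftool [1.034 0.022 5.643] Ttool [ 0.054  0.262 -0.002] gap 42.71 pos [436.953 255.795 124.243]
t 9.82 tilt -15.7 Ftool [2.114 0.868 6.009] Ttool [-0.025  0.542 -0.02 ] gap 42.73 pos [437.697 253.253 124.675]
```

```bash
cat > tq.py <<'E'
from h import *
np.set_printoptions(precision=3,suppress=True)
A=[]
for k in range(8):
    s=robot.state();M=R.from_quat(s["tcp_rot"]).as_matrix();A.append(np.r_[M.T@s["ft_force"],M.T@s["torque"]]);imaging.camera("wrist")
A=np.array(A)
print("t %.2f tilt %.2f"%(s["t"],np.degrees(np.arcsin(M[2,0]))),"FT",A.mean(0),"sdTy %.3f"%A[:,4].std(),"pos",s["eef_pos"],"q",s["q"])
E
python3 tq.py
python3 -m pendant '0 3 0 0 0 0 -1;0 4 0 0 0 0 -1;0 3 0 0 0 0 -1;0 2 0 0 0 0 -1;0 0 0 0 0 0 -1;0 0 0 0 0 0 -1;0 0 0 0 0 0 -1;0 0 0 0 0 0 -1'>/dev/null; python3 tq.py
python3 -m pendant '0 3 0 0 0 0 -1;0 3 0 0 0 0 -1;0 2 0 0 0 0 -1;0 0 0 0 0 0 -1;0 0 0 0 0 0 -1;0 0 0 0 0 0 -1;0 0 0 0 0 0 -1;0 0 0 0 0 0 -1;0 0 0 0 0 0 -1;0 0 0 0 0 0 -1'>/dev/null; python3 tq.py
python3 -m pendant '0 3 0 0 0 0 -1;0 4 0 0 0 0 -1;0 4 0 0 0 0 -1;0 0 0 0 0 0 -1;0 0 0 0 0 0 -1;0 0 0 0 0 0 -1;0 0 0 0 0 0 -1'>/dev/null; python3 tq.py
```

```text
t 10.18 tilt -15.72 FT [ 1.856  0.127  5.501 -0.017  0.557  0.013] sdTy 0.022 pos [437.402 253.137 124.592] q [-0.818  0.447  0.172  2.362  0.41   0.096  0.775]
t 11.57 tilt -3.72 FT [ 0.468  0.072  5.996 -0.023  0.073  0.009] sdTy 0.038 pos [437.403 253.171 124.604] q [-0.501  0.473 -0.173  2.216  0.278  0.416  0.944]
t 13.22 tilt 4.28 FT [-0.513  0.131  5.552 -0.024 -0.165  0.006] sdTy 0.025 pos [437.415 253.196 124.584] q [-0.413  0.517 -0.257  2.124  0.193  0.597  1.042]
t 14.50 tilt 15.27 FT [-1.418  0.173  5.246 -0.025 -0.54  -0.008] sdTy 0.042 pos [437.418 253.179 124.63 ] q [-0.354  0.591 -0.304  2.003  0.116  0.828  1.128]
```

Block A shows torque linear in tilt with no step (±4° gives 0.238, ±15° gives 1.10), so it looks sound. I'll lay it back and test B for comparison.

```bash
python3 -m pendant '0 -4 0 0 0 0 -1;0 -4 0 0 0 0 -1;0 -4 0 0 0 0 -1;0 -3.3 0 0 0 0 -1;0 0 0 0 3 10 -1;0 0 0 0 0 25 -1;0 0 0 0 0 30 -1;0 0 0 0 0 25 -1;0 0 0 0 0 10 -1;0 0 0 0 0 3 -1'
python3 -m pendant '0 0 0 0 0 2 -1;0 0 0 0 0 0 -1;0 0 0 0 0 0 -1'
python3 -c "
from h import *
to(437,256.5,15,16)"
```

```text
t: 15.8
eef_pos: [437.1, 255.4, 20.9]
tcp_rot: [-0.139, 0.99, -0.005, 0.0]
ft_force: [0.7, -0.1, -4.7]
finger_gap: 42.6
finger_force: 82.3
t: 16.18
eef_pos: [437.3, 255.4, 20.2]
tcp_rot: [-0.139, 0.99, -0.004, 0.001]
ft_force: [1.0, -0.3, -4.6]
finger_gap: 42.7
finger_force: 82.3
t 16.175 pos [437.3 255.4  20.2] x ang -164.0669367712809 zaxis [ 0. -0. -1.] shift [-0.   1.2  5.2] wz -0.06693677128089348 F [ 1.  -0.3 -4.6] T [ 0.  0. -0.] gap 42.73852594986072 82.32949018478394
```

```bash
python3 -m pendant '0 0 0 0 0 2 -1;0 0 0 0 0 1.5 -1;0 0 0 0 0 1 -1;0 0 0 0 0 0 -1;0 0 0 0 0 0 -1'
python3 -c "
from h import *
to(437,256.5,15,16)"
```

```text
t: 16.8
eef_pos: [436.8, 255.1, 15.2]
tcp_rot: [-0.139, 0.99, -0.005, 0.001]
ft_force: [-0.5, -0.7, -1.2]
finger_gap: 42.7
finger_force: 83.0
t 16.8 pos [436.8 255.1  15.2] x ang -164.05396554200743 zaxis [ 0. -0. -1.] shift [-0.6  1.3  0.2] wz -0.05396554200740411 F [-0.5 -0.7 -1.2] T [-0.1  0.2  0. ] gap 42.657904665940436 82.98688173294067
```

```bash
python3 -m pendant '0 0 0 0 0 0 0.3;0 0 0 0 0 0 1;0 0 0 0 0 0 1;0 0 0 0 0 0 1;0 0 0 0 0 -10 1;0 0 0 0 0 -40 1;0 0 0 0 0 -50 1;0 0 0 0 0 -50 1;0 0 0 0 0 -50 1;0 0 0 0 0 -15 1' 80
python3 -m pendant '0 0 0 9 -32 0 1;0 0 0 9 -32 0 1;0 0 0 10 -34 0 1;0 0 0 10 -35 0 1;0 0 0 10 -35 0 1;0 0 0 10 -35 0 1;0 0 0 10 -35 0 1;0 0 0 10 -34 0 1'
python3 -m pendant '0 0 6.4 0 0 0 1;0 0 6.4 0 0 0 1;0 0 6.4 0 0 0 1;0 0 6.4 0 0 0 1;0 0 6.4 0 0 0 1;0 0 0 0 0 0 1;0 0 0 0 0 0 1'
python3 - <<'E'
from h import *
import pickle
to(436,-27,200,-16)
i=imaging.camera_info("wrist");pickle.dump(i,open("w2.pkl","wb"))
im=imaging.camera("wrist");cv2.imwrite("pics/w2.png",im[:,:,::-1]);cv2.imwrite("pics/sc2.png",imaging.camera("scene")[:,:,::-1])
E
```

```text
t: 18.05
eef_pos: [437.5, 258.0, 233.8]
tcp_rot: [-0.139, 0.99, -0.003, 0.004]
ft_force: [0.5, 0.4, -0.4]
finger_gap: 85.5
finger_force: 0.0
t: 19.05
eef_pos: [435.0, -27.3, 232.0]
tcp_rot: [-0.139, 0.99, -0.004, -0.0]
ft_force: [-0.1, -1.2, 0.3]
finger_gap: 85.2
finger_force: 0.0
t: 19.92
eef_pos: [435.5, -25.9, 232.3]
tcp_rot: [0.139, 0.99, -0.004, 0.002]
ft_force: [-0.7, -0.3, 0.9]
finger_gap: 85.3
finger_force: 0.0
t 19.925 pos [435.5 -25.9 232.3] x ang 164.03971815693347 zaxis [ 0. -0. -1.] shift [-0.6 -0.6 32.3] wz 0.0397181569334748 F [-0.7 -0.3  0.9] T [-0.  0. -0.] gap 85.28585772349527 0.0
```

View pics/w2.png

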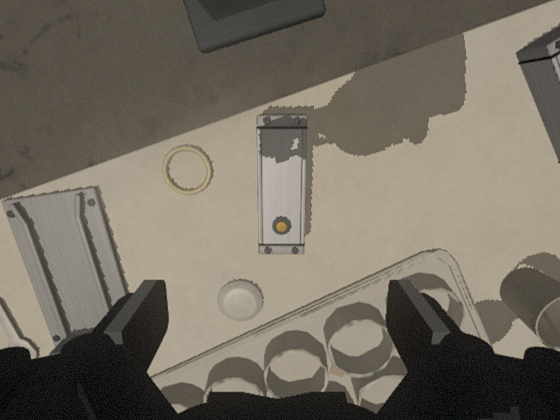

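Block B's top corners are (257,115), (308,115), (304,254), (258,254). The channel's mouth end corners are (4,199) and (101,187), and its right edge runs to about (128,290).

Run:
```python
from h import *
import pickle
i=pickle.load(open("w2.pkl","rb"))
q=ray(i,[(257,115),(308,115),(304.5,254),(258,254)],44);e=np.roll(q,-1,0)-q
print(q,np.linalg.norm(e,axis=1),np.degrees(np.arctan2(e[:,1],e[:,0])),q.mean(0))
q=ray(i,[(4,199),(101,187),(128,290)],8);print(q,np.linalg.norm(q[0]-q[1]),np.degrees(np.arctan2(*(q[2]-q[1])[1::-1])))
to(*ray(i,[(257,115),(308,115),(304.5,254),(258,254)],44).mean(0)[:2],15,-16)
```

```text
[[368.8 -27.4  44. ]
 [380.8  14.7  44. ]
 [504.4 -20.8  44. ]
 [492.3 -63.7  44. ]] [ 43.8 128.5  44.6 128.7] [  74.1  -16.  -105.7  163.6] [436.6 -24.3  44. ]
[[ 377.4 -302.8    8. ]
 [ 393.  -201.8    8. ]
 [ 508.  -220.1    8. ]] 102.18788291502942 -8.999155354204612
t 20.025 pos [435.7 -26.  232.4] x ang 163.99876449703234 zaxis [ 0. -0. -1.] shift [  0.6   3.5 217.4] wz -0.0012355029676598406 F [-1.  -0.6 -0.2] T [ 0.1 -0.  -0. ] gap 85.55431527709351 0.0
```

```bash
cat >> h.py <<'E'
def full(x,y,z,axis):
    s=robot.state();Rc=R.from_quat(s["tcp_rot"]);M=Rc.as_matrix();p=s["eef_pos"]
    a=np.degrees(np.arctan2(M[1,0],M[0,0]));d=(axis-a+90)%180-90;th=np.radians(a+d)
    T=np.array([[np.cos(th),np.sin(th),0],[np.sin(th),-np.cos(th),0],[0,0,-1]]).T
    T=np.c_[[np.cos(th),np.sin(th),0],[np.sin(th),-np.cos(th),0],[0,0,-1]]
    rv=(Rc.inv()*R.from_matrix(T)).as_rotvec(degrees=True)
    print("t",s["t"],"pos",p,"turn",rv.round(2),"then shift",T.T@(np.array([x,y,z])-p),"F",s["ft_force"],"T",s["torque"].round(3),"gap",s["finger_gap"],s["finger_force"])
E
python3 -c "
from h import *
full(436.6,-24.3,15,-16)"
```

```text
t 20.025 pos [435.7 -26.  232.4] turn [-0.5  0.3 -0. ] then shift [ -0.4   1.8 217.4] F [-1.  -0.6 -0.2] T [ 0.1 -0.  -0. ] gap 85.55431527709351 0.0
```

```bash
python3 -m pendant '-0.5 0.3 0 0 0 0 1;0 0 0 -0.4 1.8 40 1;0 0 0 0 0 50 1;0 0 0 0 0 50 1;0 0 0 0 0 40 1;0 0 0 0 0 20 1;0 0 0 0 0 12 1;0 0 0 0 0 5 1;0 0 0 0 0 0 1;0 0 0 0 0 0 1' 80; python3 -c "
from h import *
full(436.6,-24.3,15,-16)"; python3 -m pendant '0 0 0 0 0 0 -1;0 0 0 0 0 0 -1;0 0 0 0 0 0 -1;0 0 0 0 0 0 -1;0 0 0 0 0 0 -1;0 0 0 0 0 0 -1;0 0 0 0 0 0 -1'; python3 -c "
from h import *
full(436.6,-24.3,15,-16)"
```

```text
t: 21.28
eef_pos: [437.4, -24.1, 16.3]
tcp_rot: [0.14, 0.99, 0.001, 0.001]
ft_force: [-0.2, 0.1, -0.2]
finger_gap: 85.1
finger_force: 0.0
t 21.275 pos [437.4 -24.1  16.3] turn [ 0.1  0.1 -0.1] then shift [ 0.8 -0.4  1.3] F [-0.2  0.1 -0.2] T [-0.  -0.  -0.1] gap 85.11495949581915 0.0
t: 22.15
eef_pos: [437.2, -23.9, 16.2]
tcp_rot: [0.14, 0.99, 0.001, 0.001]
ft_force: [-0.5, -0.0, 7.9]
finger_gap: 42.7
finger_force: 80.9
t 22.15 pos [437.2 -23.9  16.2] turn [ 0.1  0.1 -0.1] then shift [ 0.5 -0.5  1.2] F [-0.5 -0.   7.9] T [ 0.1  0.1 -0. ] gap 42.68265690916599 80.91541886329651
```

```bash
python3 -m pendant '0 0 0 0 0 -5 -1;0 0 0 0 0 -15 -1;0 0 0 0 0 -25 -1;0 0 0 0 0 -35 -1;0 0 0 -10 0 -30 -1;0 0 0 -20 0 -10 -1;0 0 0 -20 0 0 -1;0 2 0 0 0 0 -1;0 2 0 0 0 0 -1;0 0 0 0 0 0 -1'>/dev/null; python3 -m pendant '0 0 0 0 0 0 -1;0 0 0 0 0 0 -1;0 0 0 0 0 0 -1;0 0 0 0 0 0 -1;0 0 0 0 0 0 -1'>/dev/null; python3 tq.py
python3 -m pendant '0 3 0 0 0 0 -1;0 4 0 0 0 0 -1;0 4 0 0 0 0 -1;0 0 0 0 0 0 -1;0 0 0 0 0 0 -1;0 0 0 0 0 0 -1;0 0 0 0 0 0 -1'>/dev/null; python3 tq.py
python3 -m pendant '0 -3 0 0 0 0 -1;0 -4 0 0 0 0 -1;0 -4 0 0 0 0 -1;0 -4 0 0 0 0 -1;0 -4 0 0 0 0 -1;0 0 0 0 0 0 -1;0 0 0 0 0 0 -1;0 0 0 0 0 0 -1;0 0 0 0 0 0 -1;0 0 0 0 0 0 -1'>/dev/null; python3 tq.py
python3 -m pendant '0 -3 0 0 0 0 -1;0 -4 0 0 0 0 -1;0 -4 0 0 0 0 -1;0 0 0 0 0 0 -1;0 0 0 0 0 0 -1;0 0 0 0 0 0 -1;0 0 0 0 0 0 -1'>/dev/null; python3 tq.py
```

```text
t 24.38 tilt 4.00 FT [-0.411  0.119  5.319 -0.004 -0.143 -0.008] sdTy 0.029 pos [484.951 -38.094 135.529] q [ 0.092  0.471 -0.123  2.166  0.062  0.574  1.217]
t 25.65 tilt 15.00 FT [-1.237 -0.154  5.02   0.004 -0.559  0.   ] sdTy 0.021 pos [484.949 -38.054 135.567] q [ 0.141  0.543 -0.155  2.047  0.009  0.809  1.281]
t 27.30 tilt -3.99 FT [ 0.243 -0.035  5.031  0.022  0.145 -0.   ] sdTy 0.026 pos [484.903 -38.062 135.546] q [ 0.024  0.43  -0.067  2.257  0.128  0.391  1.138]
t 28.57 tilt -14.99 FT [1.264 0.397 4.823 0.004 0.565 0.013] sdTy 0.017 pos [484.917 -38.15  135.535] q [-0.187  0.405  0.148  2.388  0.251  0.107  0.986]
```

```bash
sed -i 's/range(8)/range(14)/; s/A.append(np.r_\[/A.append(np.r_[s["joint_efforts"],/; s/A\[:,4\]/A[:,11]/' tq.py; sed -i 's/"FT",A.mean(0)/"E",A.mean(0)[4:7],"sdE",A.std(0)[4:7],"FT",A.mean(0)[7:]/' tq.py
python3 -m pendant '0 3 0 0 0 0 -1;0 4 0 0 0 0 -1;0 4 0 0 0 0 -1;0 2 0 0 0 0 -1;0 0 0 0 0 0 -1;0 0 0 0 0 0 -1;0 0 0 0 0 0 -1;0 0 0 0 0 0 -1'>/dev/null; python3 tq.py
python3 -m pendant '0 4 0 0 0 0 -1;0 5 0 0 0 0 -1;0 5 0 0 0 0 -1;0 3 0 0 0 0 -1;0 0 0 0 0 0 -1;0 0 0 0 0 0 -1;0 0 0 0 0 0 -1;0 -4 0 0 0 0 -1;0 -5 0 0 0 0 -1;0 -4 0 0 0 0 -1'>/dev/null
python3 -m pendant '0 0 0 0 0 0 -1;0 0 0 0 0 0 -1;0 0 0 0 0 0 -1;0 0 0 0 0 0 -1'>/dev/null; python3 tq.py
```

```text
t 30.27 tilt -1.99 E [ 0.033 -0.141 -0.   ] sdE [0.001 0.001 0.001] FT [ 0.126 -0.082  5.016  0.012  0.079 -0.006] sdTy 0.027 pos [484.926 -38.101 135.524] q [ 0.071  0.44  -0.118  2.233  0.141  0.441  1.128]
t 32.73 tilt 2.01 E [-0.031  0.157  0.   ] sdE [0.001 0.001 0.001] FT [-0.205  0.217  5.111 -0.005 -0.092 -0.001] sdTy 0.032 pos [484.909 -38.055 135.563] q [ 0.109  0.461 -0.154  2.187  0.111  0.533  1.164]
```

B stays linear through ±2°, so its ball is fast. A's readings sat below linear, which fits a ball at the low end. I'll lay B back, then recheck A using the precise joint efforts.

```bash
python3 -m pendant '0 -2 0 0 0 0 -1;0 0 0 0 0 0 -1'; python3 -c "
from h import *
full(437.2,-23.9,16.2,-16)"
```

```text
t: 33.02
eef_pos: [484.0, -37.9, 135.5]
tcp_rot: [0.139, 0.99, 0.0, -0.001]
ft_force: [1.2, 0.1, -4.7]
finger_gap: 42.5
finger_force: 82.1
t 33.025 pos [484.  -37.9 135.5] turn [ 0.  -0.1 -0. ] then shift [ 48.8   0.6 119.3] F [ 1.2  0.1 -4.7] T [-0.   0.1  0. ] gap 42.53103771383963 82.11114048957825
```

```bash
python3 -m pendant '0 0 0 15 0.6 0 -1;0 0 0 20 0 15 -1;0 0 0 13.5 0 25 -1;0 0 0 0 0 30 -1;0 0 0 0 0 25 -1;0 0 0 0 0 13 -1;0 0 0 0 0 5 -1;0 0 0 0 0 3 -1;0 0 0 0 0 1.5 -1;0 0 0 0 0 0 -1'; python3 -c "
from h import *
full(437.2,-23.9,16.2,-16)"
```

```text
t: 34.28
eef_pos: [438.8, -24.0, 18.4]
tcp_rot: [0.14, 0.99, 0.001, 0.0]
ft_force: [-1.1, -0.1, -5.6]
finger_gap: 42.6
finger_force: 82.3
t 34.275 pos [438.8 -24.   18.4] turn [ 0.1  0.  -0.1] then shift [ 1.6 -0.4  2.2] F [-1.1 -0.1 -5.6] T [-0.  0. -0.] gap 42.645287501119725 82.25219249725342
```

```bash
python3 -m pendant '0 0 0 0 0 1.2 -1;0 0 0 0 0 1 -1;0 0 0 0 0 0 -1;0 0 0 0 0 0 0.3;0 0 0 0 0 0 1;0 0 0 0 0 0 1;0 0 0 0 0 0 1;0 0 0 0 0 -15 1;0 0 0 0 0 -40 1;0 0 0 0 0 -50 1' 80
python3 -m pendant '0 0 0 5 17 -30 1;0 0 0 10 35 0 1;0 0 0 10 35 0 1;0 0 0 10 35 0 1;0 0 0 10 35 0 1;0 0 0 10 35 0 1;0 0 0 10 35 0 1;0 0 0 10 35 0 1;0 0 0 4 6 0 1' >/dev/null
python3 -m pendant '0 0 -6.4 0 0 0 1;0 0 -6.4 0 0 0 1;0 0 -6.4 0 0 0 1;0 0 -6.4 0 0 0 1;0 0 -6.4 0 0 0 1;0 0 0 0 0 0 1' >/dev/null
python3 - <<'E'
from h import *
import pickle
full(436.8,255.1,15,16)
i=imaging.camera_info("wrist")
im=imaging.camera("wrist");cv2.imwrite("pics/w3.png",im[:,:,::-1])
pickle.dump(i,open("w3.pkl","wb"))
# bright block: search brass plug as check
hsv=cv2.cvtColor(im,cv2.COLOR_RGB2HSV);m=cv2.inRange(hsv,(10,140,90),(30,255,255))
n,l,st,c=cv2.connectedComponentsWithStats(m);k=[j for j in range(1,n) if st[j,4]>30];print(c[k],st[k,4])
for j in k: print(ray(i,c[j],47))
i1=pickle.load(open("w1.pkl","rb"));print("first plug",ray(i1,(277.5,221),47))
E
```

```text
t: 35.52
eef_pos: [437.7, -24.1, 121.3]
tcp_rot: [0.14, 0.99, 0.0, -0.001]
ft_force: [1.7, 0.0, 0.0]
finger_gap: 85.5
finger_force: 0.0
t 37.4 pos [436.4 253.7 150.9] turn [ 0.  -0.1 -0.2] then shift [ -0.8   1.2 135.9] F [-0.6  0.3 -0.4] T [-0.  -0.   0.1] gap 85.2695814831058 0.0
[[278.  263.1]] [116]
[[470.9 262.7  47. ]]
first plug [[471. 266.  47.]]
```

```bash
python3 -m pendant '0 0 0 -0.8 0 40 1;0 0 0 0 0 45 1;0 0 0 0 0 30 1;0 0 0 0 0 15 1;0 0 0 0 0 6 1;0 0 0 0 0 0 1;0 0 0 0 0 0 -1;0 0 0 0 0 0 -1;0 0 0 0 0 0 -1;0 0 0 0 0 0 -1' 80; python3 -m pendant '0 0 0 0 0 0 -1;0 0 0 0 0 0 -1;0 0 0 0 0 0 -1;0 0 0 0 0 0 -1;0 0 0 0 0 -5 -1;0 0 0 0 0 -20 -1;0 0 0 0 0 -30 -1;0 0 0 0 0 -35 -1;0 0 0 0 0 -30 -1;0 0 0 0 0 0 -1'
python3 -c "
from h import *
full(436.8,255.1,15,16)"
```

```text
t: 38.7
eef_pos: [438.0, 255.6, 16.2]
tcp_rot: [-0.138, 0.99, 0.001, 0.001]
ft_force: [-0.5, -1.1, 7.2]
finger_gap: 42.8
finger_force: 83.0
t: 39.95
eef_pos: [438.2, 255.9, 136.6]
tcp_rot: [-0.138, 0.99, 0.001, 0.002]
ft_force: [0.3, -0.2, -6.6]
finger_gap: 42.9
finger_force: 82.5
t 39.95 pos [438.2 255.9 136.6] turn [ 0.1  0.2 -0.1] then shift [  1.6  -0.3 121.6] F [ 0.3 -0.2 -6.6] T [-0.   0.1 -0. ] gap 42.94537100370813 82.45291113853455
```

```bash
sed -i 's/range(14)/range(9)/' tq.py
python3 -m pendant '0 4 0 0 0 0 -1;0 5 0 0 0 0 -1;0 5 0 0 0 0 -1;0 1 0 0 0 0 -1;0 0 0 0 0 0 -1;0 0 0 0 0 0 -1;0 -4 0 0 0 0 -1;0 -5 0 0 0 0 -1;0 -4 0 0 0 0 -1;0 0 0 0 0 0 -1'>/dev/null
python3 -m pendant '0 0 0 0 0 0 -1;0 0 0 0 0 0 -1;0 0 0 0 0 0 -1'>/dev/null; python3 tq.py
python3 -m pendant '0 -4 0 0 0 0 -1;0 -5 0 0 0 0 -1;0 -3 0 0 0 0 -1;0 0 0 0 0 0 -1;0 0 0 0 0 0 -1;0 4 0 0 0 0 -1;0 4 0 0 0 0 -1;0 0 0 0 0 0 -1;0 0 0 0 0 0 -1;0 0 0 0 0 0 -1'>/dev/null; python3 tq.py; python3 -c "
from h import *
full(440,-60,137,-7.8)"
```

```text
t 41.98 tilt 1.98 E [-0.034  0.091  0.001] sdE [0.002 0.003 0.001] FT [-0.039  0.044  5.804  0.004 -0.028  0.   ] sdTy 0.023 pos [437.477 255.525 135.112] q [-0.365  0.494 -0.326  2.14   0.256  0.577  0.974]
t 43.67 tilt -2.04 E [ 0.039 -0.086 -0.001] sdE [0.004 0.008 0.001] FT [ 0.204 -0.079  5.535  0.001  0.013  0.009] sdTy 0.025 pos [437.397 255.607 135.195] q [-0.397  0.471 -0.299  2.185  0.316  0.49   0.908]
t 43.725 pos [437.4 255.6 135.2] turn [ 0.5  2.  23.8] then shift [ -45.4 -312.4   -1.8] F [-0.1  0.3 -4.8] T [-0. -0.  0.] gap 42.879018119625094 82.56820321083069
```

A gives a diff of 0.04 against B's 0.17, so A is the loose one. Next I carry it towards the channel.

```bash
python3 -m pendant '0.5 2 0 0 0 -5 -1;0 0 6 0 0 -20 -1;0 0 6 0 0 -20 -1;0 0 6 0 0 -20 -1;0 0 5.8 -5 -25 0 -1;0 0 0 -7 -40 0 -1;0 0 0 -7 -46 0 -1;0 0 0 -7 -46 0 -1;0 0 0 -7 -46 0 -1;0 0 0 -7 -46 0 -1'>/dev/null;  python3 -m pendant '0 0 0 -7 -46 0 -1;0 0 0 -3 -32 0 -1;0 0 0 0 -15 0 -1;0 0 0 0 0 0 -1;0 0 0 0 0 0 -1'
python3 - <<'E'
from h import *
import pickle
full(479,-269,70,-8)
pickle.dump(imaging.camera_info("wrist"),open("w4.pkl","wb"))
w=imaging.camera("wrist")[:,:,::-1];s=imaging.camera("scene")[:,:,::-1]
cv2.imwrite("pics/w4.png",w);cv2.imwrite("pics/s4.png",s)
E
```

```text
t: 45.6
eef_pos: [442.4, -87.9, 202.6]
tcp_rot: [0.068, 0.998, -0.003, 0.001]
ft_force: [-0.1, 0.7, -5.6]
finger_gap: 42.5
finger_force: 82.9
t 45.6 pos [442.4 -87.9 202.6] turn [-0.3  0.2  0.2] then shift [ -61.4 -174.3  132.6] F [-0.1  0.7 -5.6] T [ 0.1 -0.1 -0. ] gap 42.5324560885095 82.87423253059387
```

View pics/w4.png

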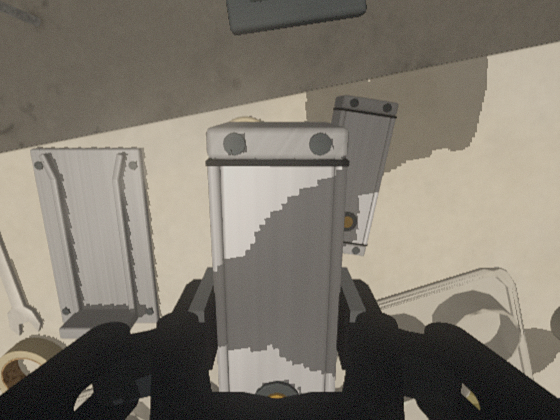

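The whole channel is in view at (33–158, 148–333), with the stop near rows 310–333. I'll enlarge it.

Run:
```python
import cv2
a=cv2.imread("pics/w4.png")[140:340,20:180]
cv2.imwrite("pics/c4.png",cv2.resize(a,None,fx=3,fy=3,interpolation=cv2.INTER_CUBIC))
```

```text
(no output)
```

View pics/c4.png

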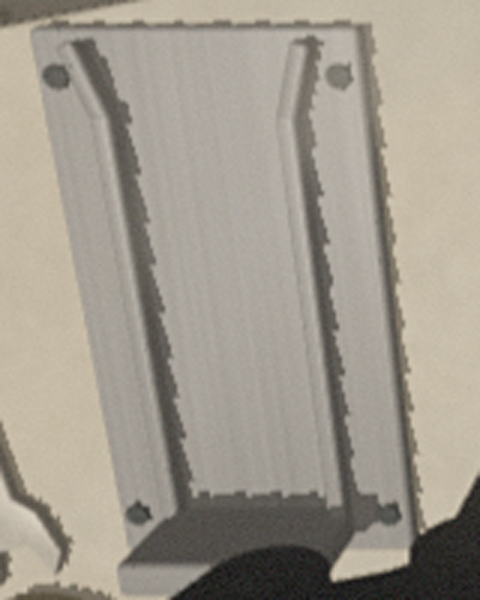

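Run:
```python
from h import *
import pickle
i=pickle.load(open("w4.pkl","rb"))
f=lambda p:(np.array(p)+.5)/3-.5+[20,140]
def L(n,p,z):
    q=ray(i,f(p),z);e=np.diff(q,axis=0);print(n,q[:,:2].round(1).tolist(),np.linalg.norm(e,axis=1),np.degrees(np.arctan2(e[:,1],e[:,0])));return q
c=L("plate ml,mr,br",[(35,30),(360,27),(413,549)],8)
L("plate left",[(35,30),(130,530)],8)
l=L("fenceL in top",[(112,118),(185,500)],16)
r=L("fenceR in top",[(282,120),(330,500)],16)
L("stop base",[(185,507),(345,500)],8)
L("stop top inner",[(122,568),(205,560)],44)
L("stop front bottom?",[(183,505)],8)
u=np.array([np.cos(np.radians(-8)),np.sin(np.radians(-8))]);v=np.array([-u[1],u[0]])
for n,q in(("plate",c),("L",l),("R",r)): print(n,"along",q[:,:2]@u,"across",q[:,:2]@v)
# scene plate corners
s=np.array([[389.7,-209.9],[377.4,-305.6],[551.1,-328.8],[566.5,-233.4]]);print(s@u,s@v)
```

```text
plate ml,mr,br [[378.9, -305.6], [391.1, -208.2], [568.3, -232.8]] [ 98.2 178.9] [82.8 -7.9]
plate left [[378.9, -305.6], [548.2, -328.1]] [170.8] [-7.6]
fenceL in top [[407.1, -285.6], [535.4, -300.5]] [129.2] [-6.6]
fenceR in top [[414.5, -235.0], [541.7, -252.4]] [128.4] [-7.8]
stop base [[542.0, -306.7], [546.6, -251.5]] [55.3] [85.3]
stop top inner [[542.0, -308.0], [542.6, -281.5]] [26.6] [88.7]
stop front bottom? [[541.2, -307.2]] [] []
plate along [417.7 416.3 595.2] across [-249.9 -151.7 -151.4]
L along [442.9 572. ] across [-226.2 -223.1]
R along [443.2 571.6] across [-175.  -174.6]
[415.1 416.3 591.5 593.5] [-153.6 -250.1 -248.9 -152.3]
```

The channel axis is -7.8°, its centreline is consistent across three measures, and the stop face lies about 578 along. I'll carry the block to 60 mm over the place and check there.

```bash
python3 -m pendant '-0.3 0.2 0 -3 -10 5 -1;0 0 0 -6 -25 15 -1;0 0 0 -8 -30 20 -1;0 0 0 -9 -32 25 -1;0 0 0 -9 -30 25 -1;0 0 0 -8 -25 20 -1;0 0 0 -5 -15 15 -1;0 0 0 -1 -8.5 12 -1;0 0 0 0 0 5 -1;0 0 0 0 0 0 -1'>/dev/null; python3 -m pendant '0 0 0 0 0 0 -1;0 0 0 0 0 0 -1'; python3 -c "
from h import *
full(467.2,-268.5,24,-7.8)"
```

```text
t: 47.2
eef_pos: [467.4, -269.8, 61.6]
tcp_rot: [0.068, 0.998, -0.001, 0.0]
ft_force: [-0.3, 0.5, -5.0]
finger_gap: 42.5
finger_force: 82.9
t 47.2 pos [ 467.4 -269.8   61.6] turn [-0.1  0.1 -0. ] then shift [ 0.3  1.2 37.6] F [-0.3  0.5 -5. ] T [-0.  -0.1 -0. ] gap 42.51117600439358 82.86771655082703
```

```bash
python3 -m pendant '-0.1 0.1 0 0.3 1.2 8 -1;0 0 0 0 0 12 -1;0 0 0 0 0 8 -1;0 0 0 0 0 3 -1;0 0 0 0 0 0 -1;0 0 0 0 0 0 -1'; python3 -m pendant '0 0 0 0 0 1.5 -1;0 0 0 0 0 1.5 -1;0 0 0 0 0 0 -1'; python3 -c "
from h import *
full(467.2,-268.5,24,-7.8)"
```

```text
t: 47.95
eef_pos: [467.0, -269.1, 30.2]
tcp_rot: [0.069, 0.998, 0.0, -0.001]
ft_force: [-0.7, -0.5, -6.2]
finger_gap: 42.8
finger_force: 82.9
t: 48.32
eef_pos: [466.7, -269.0, 27.0]
tcp_rot: [0.069, 0.998, 0.0, -0.001]
ft_force: [0.9, 0.6, -6.1]
finger_gap: 42.6
finger_force: 82.9
t 48.325 pos [ 466.7 -269.    27. ] turn [ 0.  -0.1 -0.1] then shift [-0.4  0.5  3. ] F [ 0.9  0.6 -6.1] T [-0. -0. -0.] gap 42.63150126555887 82.881760597229
```

```bash
python3 -m pendant '0 0 0 0 0 1.2 -1;0 0 0 0 0 1 -1;0 0 0 0 0 0 -1'; python3 -m pendant '0 0 0 0 0 0.6 -1;0 0 0 0 0 0 -1;0 0 0 0 0 0 -1';  python3 -c "
from h import *
full(467.2,-268.5,24,-7.8)"
```

```text
t: 48.7
eef_pos: [466.7, -269.0, 24.7]
tcp_rot: [0.069, 0.998, 0.0, -0.001]
ft_force: [0.1, 0.3, -5.6]
finger_gap: 42.6
finger_force: 82.9
t: 49.08
eef_pos: [466.8, -269.0, 24.3]
tcp_rot: [0.069, 0.998, 0.0, -0.001]
ft_force: [-0.8, -0.1, -5.0]
finger_gap: 42.7
finger_force: 83.1
t 49.075 pos [ 466.8 -269.    24.3] turn [ 0.  -0.1 -0.1] then shift [-0.4  0.6  0.3] F [-0.8 -0.1 -5. ] T [ 0. -0. -0.] gap 42.66143975654336 83.13215732574463
```

```bash
python3 -m pendant '0 0 0 0 0 0.8 -1;0 0 0 0 0 0 -1;0 0 0 0 0 0 -1'; python3 -m pendant '0 0 0 0 0 0.8 -1;0 0 0 0 0 0 -1;0 0 0 0 0 0 -1'
```

```text
t: 49.45
eef_pos: [466.7, -269.0, 24.2]
tcp_rot: [0.069, 0.998, -0.0, -0.001]
ft_force: [-1.6, 1.7, 6.0]
finger_gap: 42.4
finger_force: 84.1
t: 49.82
eef_pos: [466.7, -269.0, 24.2]
tcp_rot: [0.069, 0.998, -0.0, -0.001]
ft_force: [-3.5, 1.8, 14.0]
finger_gap: 42.9
finger_force: 85.4
```

```bash
python3 -m pendant '0 0 0 0 0 -1.2 -1;0 0 0 0 0 0 -1;0 0 0 -1 0 0 -1;0 0 0 -2 0 0 -1;0 0 0 -2 0 0 -1;0 0 0 -2 0 0 -1;0 0 0 -1 0 0 -1;0 0 0 0 0 0 -1'; python3 -c "
from h import *
full(467.2,-268.5,24,-7.8)"
```

```text
t: 50.82
eef_pos: [466.7, -269.0, 24.3]
tcp_rot: [0.069, 0.998, 0.001, -0.008]
ft_force: [-14.1, 3.5, 19.9]
finger_gap: 42.7
finger_force: 86.2
t 50.825 pos [ 466.7 -269.    24.3] turn [ 0.1 -0.9 -0.1] then shift [-0.4  0.5  0.3] F [-14.1   3.5  19.9] T [0.6 1.9 0.1] gap 42.73663466395177 86.21104717254639
```

```bash
python3 -m pendant '0 0 0 2 0 -1 -1;0 0 0 2 0 -0.5 -1;0 0 0 0 0 0 -1'; python3 -c "
from h import *
full(467.2,-268.5,24,-7.8)"; python3 -m pendant '0 0 0 1 0 -1 -1;0 0 0 0 0 0 -1'; python3 -c "
from h import *
full(467.2,-268.5,24,-7.8)"
```

```text
t: 51.2
eef_pos: [471.2, -269.6, 24.8]
tcp_rot: [0.069, 0.998, 0.0, -0.001]
ft_force: [-0.3, 0.4, -5.8]
finger_gap: 42.6
finger_force: 82.9
t 51.2 pos [ 471.2 -269.6   24.8] turn [ 0.  -0.1 -0.1] then shift [4.2 0.5 0.8] F [-0.3  0.4 -5.8] T [-0. -0.  0.] gap 42.607102565710676 82.87906050682068
t: 51.45
eef_pos: [469.9, -269.4, 26.1]
tcp_rot: [0.069, 0.998, 0.0, -0.001]
ft_force: [0.3, 0.1, -5.4]
finger_gap: 42.4
finger_force: 82.9
t 51.45 pos [ 469.9 -269.4   26.1] turn [ 0.  -0.1 -0.1] then shift [2.8 0.5 2.1] F [ 0.3  0.1 -5.4] T [-0.  0. -0.] gap 42.42873494204285 82.8684389591217
```

```bash
python3 -m pendant '0 0 0 -1 0 1.6 -1;0 0 0 -2 0 0 -1;0 0 0 -2 0 0 -1;0 0 0 -2 0 0 -1;0 0 0 0 0 0 -1'; python3 -m pendant '0 0 0 -1 0 0 -1;0 0 0 0 0 0 -1'; python3 -c "
from h import *
full(467.2,-268.5,24,-7.8)"
```

```text
t: 52.08
eef_pos: [477.1, -270.4, 24.8]
tcp_rot: [0.069, 0.998, 0.0, -0.001]
ft_force: [-0.8, 0.2, -5.2]
finger_gap: 42.7
finger_force: 82.9
t: 52.32
eef_pos: [477.7, -270.5, 24.7]
tcp_rot: [0.069, 0.998, 0.0, -0.001]
ft_force: [0.0, 1.1, -5.8]
finger_gap: 43.0
finger_force: 82.9
t 52.325 pos [ 477.7 -270.5   24.7] turn [ 0.  -0.1 -0.1] then shift [10.7  0.6  0.7] F [ 0.   1.1 -5.8] T [ 0.  -0.1 -0. ] gap 42.999870192301394 82.87109613418579
```

```bash
for k in 1; do python3 -m pendant '0 0 0 -1 0 0 -1;0 0 0 -1 0 0 -1;0 0 0 0 0 0 -1'; done; python3 -m pendant '0 0 0 -1 0 0 -1;0 0 0 0 0 0 -1'; python3 -m pendant '0 0 0 -1 0 0 -1;0 0 0 0 0 0 -1'
```

```text
t: 52.7
eef_pos: [479.9, -270.8, 24.7]
tcp_rot: [0.069, 0.998, 0.0, -0.001]
ft_force: [0.4, 0.3, -5.9]
finger_gap: 43.1
finger_force: 82.9
t: 52.95
eef_pos: [480.5, -270.9, 24.7]
tcp_rot: [0.069, 0.998, 0.0, -0.001]
ft_force: [-1.7, -0.3, -6.2]
finger_gap: 42.6
finger_force: 82.9
t: 53.2
eef_pos: [480.5, -270.9, 24.5]
tcp_rot: [0.069, 0.998, 0.0, -0.002]
ft_force: [-2.3, 0.3, -5.8]
finger_gap: 42.5
finger_force: 83.0
```

It stopped at 480.5 (along 513.5, as predicted) with the force rising, so that is the stop. One more small push to confirm, then set it down and release.

```bash
python3 -m pendant '0 0 0 -1 0 0 -1;0 0 0 0 0 0 -1';python3 -m pendant '0 0 0 0 0 0.5 -1;0 0 0 0 0 0 -1';  python3 -m pendant '0 0 0 0 0 0.4 -1;0 0 0 0 0 0 -1'; python3 -c "
from h import *
full(467.2,-268.5,24,-7.8)"
```

```text
t: 53.45
eef_pos: [480.5, -270.9, 24.5]
tcp_rot: [0.069, 0.998, 0.0, -0.003]
ft_force: [-5.0, 0.6, -3.4]
finger_gap: 42.7
finger_force: 83.3
t: 53.7
eef_pos: [480.5, -270.9, 24.3]
tcp_rot: [0.069, 0.998, 0.0, -0.003]
ft_force: [-6.5, 0.3, 1.1]
finger_gap: 43.0
finger_force: 83.8
t: 53.95
eef_pos: [480.5, -270.9, 24.3]
tcp_rot: [0.069, 0.998, 0.0, -0.003]
ft_force: [-6.7, -0.0, 3.2]
finger_gap: 42.6
finger_force: 84.1
t 53.95 pos [ 480.5 -270.9   24.3] turn [ 0.  -0.3 -0.1] then shift [13.5  0.5  0.3] F [-6.7 -0.   3.2] T [0.3 0.9 0.1] gap 42.59635994469253 84.14376854896545
```

```bash
python3 -m pendant '0 0 0 0.8 0 -0.3 -1;0 0 0 0 0 0 -0.2;0 0 0 0 0 0 0.4;0 0 0 0 0 0 0.4;0 0 0 0 0 0 0.4;0 0 0 0 0 -5 0.4;0 0 0 0 0 -20 0.4;0 0 0 0 0 -40 0.4;0 0 0 0 0 -40 0.4' 30; python3 -m pendant '0 0 0 15 0 -40 0.4;0 0 0 30 0 -20 0.4;0 0 0 35 0 0 0.4;0 0 0 10 20 0 0.4;0 0 0 0 40 0 0.4;0 0 0 0 45 0 0.4;0 0 0 0 20 0 0.4;0 0 0 0 0 0 0.4;0 0 0 0 0 0 0.4'
python3 - <<'E'
from h import *
import pickle
pickle.dump(imaging.camera_info("wrist"),open("w5.pkl","wb"))
cv2.imwrite("pics/w5.png",imaging.camera("wrist")[:,:,::-1])
E
```

```text
t: 55.08
eef_pos: [481.9, -271.0, 130.3]
tcp_rot: [0.069, 0.998, 0.0, -0.001]
ft_force: [0.0, -1.1, -0.2]
finger_gap: 59.8
finger_force: 0.0
t: 56.2
eef_pos: [410.3, -135.4, 189.3]
tcp_rot: [0.069, 0.998, -0.0, -0.001]
ft_force: [0.7, -1.5, -0.9]
finger_gap: 59.8
finger_force: 0.0
```

View pics/w5.png

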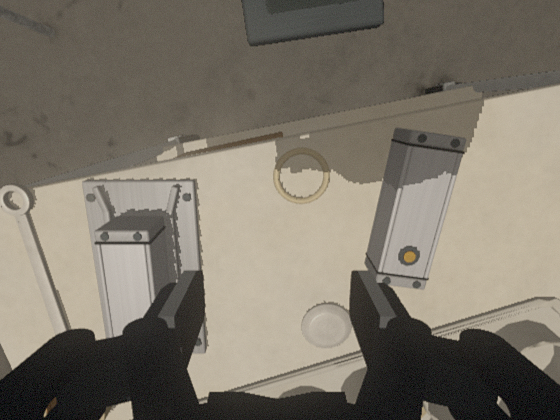

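The block lies between the fences with its near end at (97–165, 218–232), and B lies flat at (395–465, 130–288). A check of the near end against home, which doesn't use robot time:

Run:
```python
from h import *
import pickle
i=pickle.load(open("w5.pkl","rb"))
q=ray(i,[(97,230),(152,230)],52);u=np.array([.9907,-.1357]);v=np.array([.1357,.9907]);print(q,q[:,:2]@u,q[:,:2]@v)
q=ray(i,[(83,181),(196,180)],8);print("mouth",q[:,:2]@u,q[:,:2]@v)
q=ray(i,[(396,130),(466,137),(425,288),(368,281)],44);print(q,q.mean(0))
```

```text
[[ 412.7 -281.6   52. ]
 [ 418.7 -238.2   52. ]] [447.1 447.1] [-223.  -179.2]
mouth [416.  415.2] [-251.5 -151.4]
[[368.2 -39.9  44. ]
 [380.7  12.6  44. ]
 [504.1 -21.4  44. ]
 [490.9 -69.4  44. ]] [436.  -29.5  44. ]
```

```bash
python3 -c "
from station import robot
print(robot.hand_in())"
```

```text
the job is handed in; nothing more can be done
None
```

I handed the job in at about 56 s: the block with the loose ball was the one on the robot's left, and it lies flat in the channel against the stop (touched with about 7 N); the sound one is back within about 5 mm of where it was, and I saw no bystander disturbed.

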